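Pack the microscope camera under its calibration plate

TASK

Pack the calibration kit: slide the near cover of the optics case fully open, behind its neighbour, then lay the camera with its adapter tube in its deep pocket in the foam, and last lay the calibration plate from the sloping light panel flat in the shallow recess above it. Set both down fully home without dropping them, disturb nothing else on the bench, and leave the near cover open for the check and the far one shut.

Things in the scene. Friction and masses are not known exactly. Their poses are not given: they have to be found in the camera images.
- case: White optics case fixed to the bench, 412 (x) by 260 (y) mm; origin: centre of its underside; x along its length, away from the robot; z up. Near half: empty foam bay; far half: full. Heights above the bench: foam 64, end walls 68, long side walls 86 mm. Two clear covers run in its double track: the near one below, the far one above (stays as it is).
- cover (a joint): Near cover, a clear 4 mm panel 216 (x) by 232 (y) mm with black edges, its top 74 mm above the bench. Value in m: 0 shut, 0.165 fully open, when it has slid along the case's +x under the far cover. It stays where it is left and drags with about 2 N. Fully open, it leaves the near 165 mm of the case free.
- cover_pull (a point): Centre of the top of the black upright finger pull at the middle of the near cover's near edge; moves with it; axes as the case's. The pull is 26 mm along the slide (x), 14 mm across (y), 26 mm high; its top is 100 mm above the bench. Fully open it stops 5 mm short of the far cover's edge: pinch it across y or push from its near side.
- far_cover (a joint): Far cover, a like panel in the upper track over the far bay, 4 mm thick, its top 82 mm above the bench, its near edge 6 mm beyond the middle of the case, its own pull at its far edge. Value in m: 0 shut, as it starts; it would slide towards the robot. Leave it shut.
- camera_pocket (a point): Centre of the floor of the deep camera pocket, 8 mm above the bench; axes as the case's. The pocket is 50 mm wide from x = -61 to +5 mm (camera body) and 38 mm wide from +5 to +61 mm (tube: it points to +x); 46 mm deep to the recess above. Finger slots as deep as the pocket flank the body part: x = -50 to -6, out to y = +-58 mm.
- plate_recess (a point): Centre of the floor of the shallow plate recess, 54 mm above the bench, right over the camera pocket; axes as the case's. It is 158 mm along y, 70 mm along x, 10 mm deep: the plate lies with its long side along y, either way round. Finger notches 44 mm wide (y), as deep as the recess, at the middle of both long sides, out to x = +-66 mm.
- camera: Microscope camera, loose, 0.2 to 0.4 kg, 116 mm long, tube pointing roughly away from the robot: finned aluminium body 60 mm long, 44 by 44 mm, flat on the bench, and a black tube 32 mm across on its front. Origin under mid-length at underside height; x to the tube end (body x = -58 to +2, tube +2 to +58 mm), z up. Grip the body, middle at x = -28 mm.
- plate: Calibration plate: a dark metal frame 150 by 62 by 10 mm with a glass window in the middle, about 0.25 kg. It lies loose on the light panel with its long side up the slope. The origin is the centre of its underside, x along its length (up the slope), y across its width, z out of its upper face.
- light_panel: Sloping inspection light panel fixed to the bench: face 210 mm up the slope by 230 mm wide, rising at 30 degrees, with a 6 mm ledge along its lower edge on which the plate rests. Origin: centre of its footprint on the bench; x horizontally from its low front to its high back (top edge about 130 mm above the bench), z up.
- canister: Clear lens canister with a dark band, standing, 42 mm in diameter and 82 mm high; origin under its centre. Loose; leave it alone.
- petri_dish: Clear petri dish, 94 mm in diameter and 16 mm high; origin under its centre. Loose; leave it alone.
- slide_box: Flat grey slide box with a white lid, 100 by 170 by 36 mm; origin under its centre. Loose; leave it alone.
- oil_bottle: Amber bottle, 32 mm in diameter and 75 mm high, standing; origin under its centre. Loose; leave it alone.
Things that resemble listed ones, but are neither listed nor needed, are in the scene too. What is meant by the plate is not brown, green or yellow, and is the larger of those in its own colour.

How it is judged:
By the outcome, as a careful person would: the job done as asked, in the order asked, and still so for the second after the job is handed in, with the robot touching nothing.
It also fails if it takes over 67 s, if anything falls off the work surface, if the arm or the gripper's body presses on something with over 40 N, if the wrist force passes 120 N, or if a joint passes its speed limit or range.

ROBOT

A 6-joint arm with a two-finger parallel gripper is mounted at the origin on the work surface. World frame = base frame: x ahead of the robot, y to its left, z up, the work surface at z = 0. Lengths are in mm, angles in rad, forces in N, time in s.
With the tool pointing down it reaches from about 275 to 750 mm from the base axis. Payload 10.2 kg.
Tool frame: the origin (TCP) lies midway between the tips of the shut fingers; the grasp point (between the pads) lies 19 mm behind it; z points along the fingers, y is the direction in which the jaws open and shut (so a half turn about z gives the same grasp; the last joint's range is limited). The gripper opens to 88 mm and grips with 3 to 60 N. Pads are 18 mm wide; open, the fingers measure 123 mm over their backs; the gripper's body (75 mm by 187 mm) begins 45 mm behind the grasp point.
Start: joints at [-1.384, 0.313, 1.498, -0, 1.331, -0.223], TCP at [209.162, -481.542, 238.72] pointing down, gripper open.
Joint ranges: [-2.94, 2.94], [-0.97, 2.17], [0.19, 2.56], [-1.23, 4.37], [0.02, 3.11], [-2.88, 2.88]. Speed limits (rad/s): [2.39, 2.39, 3.01, 3.14, 3.14, 3.14].

INTERFACE

Orientations are given as a unit quaternion [w, x, y, z].
In Python, from bench import arm, jaws, kinematics, observe, eyes, hand_in gives the robot as it stands. The module is installed in compiled form; this text tells all that it offers. Calls block until the motion is done:
- arm.move_ptp(position, orientation): joint-space move of the TCP to a pose.
- arm.servo_line(position, frame=None, velocity=150): straight line of the TCP; frame=None keeps the orientation; velocity is the mean speed in mm/s.
- arm.move_j(angles): joint-space move.
- jaws.gripper_to(opening): finger opening in mm; the grip force is fixed at half the most; returns when the fingers have stopped.
- arm.pause(seconds).
- kinematics.inverse_kinematics(position, orientation): joint angles nearest the present ones, or None.
- observe(): the state.
- eyes.snapshot(name): name is "scene" or "top"; returns the picture (400x640x3 uint8, red, green, blue); there is no depth.
- eyes.camera_info(name): a dict with "K" (3x3 intrinsics, pixels), "world_to_cam" (4x4, takes a point from world to camera coordinates). Camera axes: x right, y down, z forward; pixel columns grow to the right and rows downward; lengths in mm; the calibration is good to about 2 mm. A picture is of the moment at which its call begins. camera_info takes no time and is no camera call.
A pose or a line that the arm cannot do raises arm.IKError and nothing moves.
- hand_in(): hands the job in, once; it reports no verdict.
The state is a dict: "time_s": time; "qpos": joint angles; "qvel": joint speeds; "joint_torque": joint torques, N m; "position": TCP position; "orientation": TCP orientation; "ft_force": force on the tool from outside, world axes, zero at the start; "wrist_torque": the same for the moment, N m; "finger_gap": finger opening in mm.
Only numpy, scipy, OpenCV 4.12 (cv2) and the standard library are available. Lean on these libraries where they do the work, as an engineer would, in place of code of your own. Each camera call takes 0.05 s, during which the arm holds its last target.

## Working session

There is one attempt and no reset: what is moved stays moved. The work goes in short steps, each a Python script; the robot and the scene stay as the last script left them, time stands still between calls to the robot, and variables do not carry over. Pictures are saved under pics/ and viewed, and the job is handed in when it is done.

```bash
ls; mkdir -p pics; python3 - <<'E'
from bench import arm, jaws, kinematics, observe, eyes
import cv2,json,numpy as np
for n in ("scene","top"):
    im=eyes.snapshot(n); cv2.imwrite(f"pics/{n}0.png",im[:,:,::-1])
    ci=eyes.camera_info(n); print(n,np.round(ci["K"],1).tolist(),np.round(ci["world_to_cam"],3).tolist())
s=observe(); print(s["time_s"],s["position"],s["orientation"],s["finger_gap"])
E
```

```text
pics
scene [[380.4, 0.0, 320.7], [0.0, 380.4, 202.7], [0.0, 0.0, 1.0]] [[0.093, 0.995, 0.02, 41.382], [0.55, -0.035, -0.834, -204.234], [-0.83, 0.088, -0.551, 1993.668], [0.0, 0.0, 0.0, 1.0]]
top [[439.3, 0.0, 327.2], [0.0, 439.3, 198.8], [0.0, 0.0, 1.0]] [[0.029, -1.0, -0.006, -86.869], [-0.991, -0.028, -0.132, 534.115], [0.131, 0.009, -0.991, 1817.586], [0.0, 0.0, 0.0, 1.0]]
0.1 [ 209.11773113 -481.31464809  238.22674949] [-5.70310089e-04  9.79079512e-01  2.03477233e-01  7.57086097e-07] 87.78619774504925
```

View pics/scene0.png

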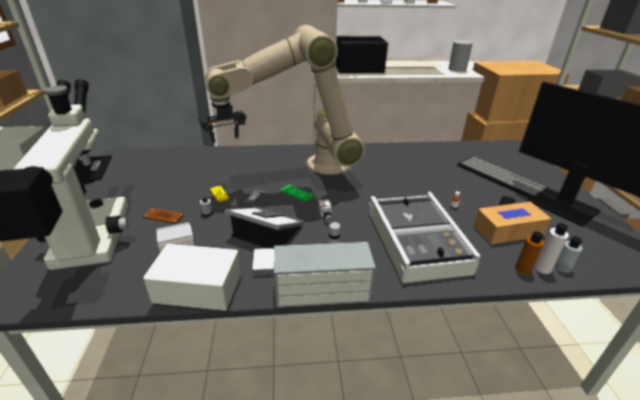

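View pics/top0.png

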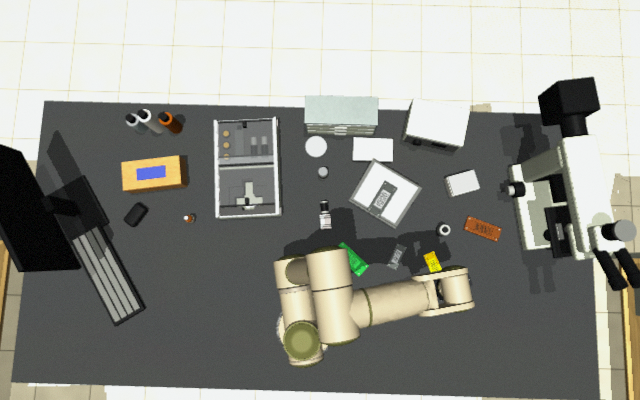

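Top view: the case is at about (248,168), the camera at (325,213) and the light panel at (385,193). There are plate-like things at (382,198) dark, on the panel; (397,257) dark, smaller; (352,259) green; (432,261) yellow; and (482,228) brown. I'll zoom in next.

```bash
python3 - <<'E'
import cv2,numpy as np
t=cv2.imread("pics/top0.png"); s=cv2.imread("pics/scene0.png")
def c(im,x0,y0,x1,y1,f,n): cv2.imwrite(n,cv2.resize(im[y0:y1,x0:x1],None,fx=f,fy=f,interpolation=cv2.INTER_CUBIC))
c(t,205,110,295,225,5,"pics/c_case.png")
c(t,310,145,430,275,4.5,"pics/c_panel.png")
c(s,215,175,355,260,5,"pics/c_scene.png")
c(s,360,185,485,285,5,"pics/c_scase.png")
E
```

```text
(no output)
```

View pics/c_case.png

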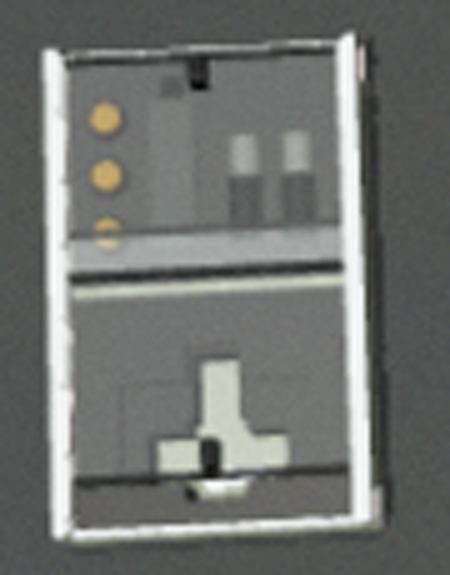

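View pics/c_panel.png

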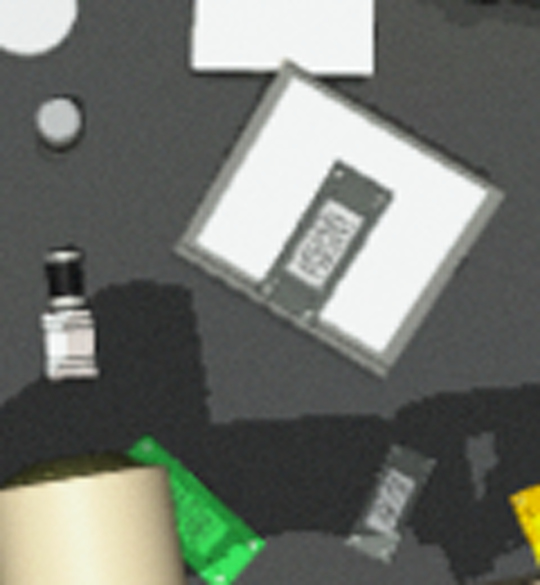

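View pics/c_scene.png

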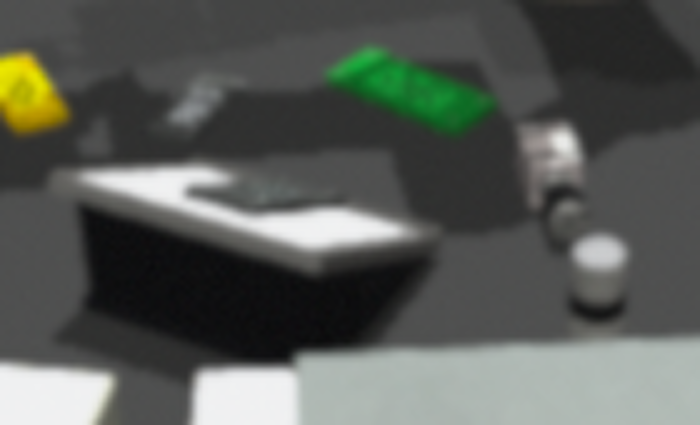

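View pics/c_scase.png

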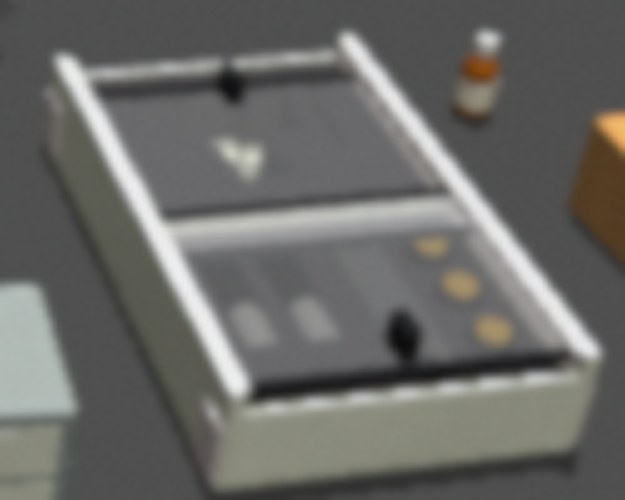

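```bash
cat > h.py <<'E'
import numpy as np, cv2
from bench import arm, jaws, kinematics, observe, eyes
from scipy.spatial.transform import Rotation as R
CI={n:eyes.camera_info(n) for n in("scene","top")}
def cast(uv,z,n="top"):
    uv=np.atleast_2d(np.asarray(uv,float)); K=CI[n]["K"];T=np.array(CI[n]["world_to_cam"])
    d=np.c_[uv,np.ones(len(uv))]@np.linalg.inv(K).T@T[:3,:3]; c=-T[:3,:3].T@T[:3,3]
    z=np.broadcast_to(np.asarray(z,float),len(uv))
    return c+d*((z-c[2])/d[:,2])[:,None]
def ray(uv,n="top"):
    K=CI[n]["K"];T=np.array(CI[n]["world_to_cam"]); c=-T[:3,:3].T@T[:3,3]
    d=T[:3,:3].T@np.linalg.inv(K)@np.r_[uv,1]; return c,d/np.linalg.norm(d)
def proj(p,n="top"):
    p=np.atleast_2d(p);T=np.array(CI[n]["world_to_cam"]); q=(p@T[:3,:3].T+T[:3,3])@np.array(CI[n]["K"]).T
    return q[:,:2]/q[:,2:]
def quat(Rm):
    q=R.from_matrix(Rm).as_quat(); return [q[3],q[0],q[1],q[2]]
def down(yaw):  # jaw axis y at angle yaw, tool z down
    y=np.array([np.cos(yaw),np.sin(yaw),0]); z=np.array([0,0,-1.]); return quat(np.c_[np.cross(y,z),y,z])
def snap(n,f):
    im=eyes.snapshot(n)[:,:,::-1].copy(); cv2.imwrite(f"pics/{f}.png",im); return im
def crop(im,x0,y0,x1,y1,f,n): cv2.imwrite(f"pics/{n}.png",cv2.resize(im[y0:y1,x0:x1],None,fx=f,fy=f,interpolation=cv2.INTER_CUBIC))
E
cat > m1.py <<'E'
from h import *
im=cv2.imread("pics/top0.png"); g=im.min(axis=2).astype(float)
# walls: row-wise half-level edges
def edges(r,x0,x1,lev=150):
    v=g[r,x0:x1]>lev; 
    idx=np.flatnonzero(v)
    if len(idx)==0:return None
    a,b=idx[0]+x0,idx[-1]+x0
    a2=a-(g[r,a]-lev)/(g[r,a]-g[r,a-1]); b2=b+(g[r,b]-lev)/(g[r,b]-g[r,b+1])
    return a2,b2
for nm,x0,x1 in(("L",208,222),("R",270,285)):
    A=[];B=[]
    for r in range(125,210,2):
        e=edges(r,x0,x1)
        if e: A.append((e[0],r));B.append((e[1],r))
    for s,P in(("out" if nm=="L" else "in",A),("in" if nm=="L" else "out",B)):
        W=cast(P,86)[:,:2]; vx,vy,x,y=cv2.fitLine(W.astype(np.float32),cv2.DIST_HUBER,0,.01,.01).ravel()
        if vx<0:vx,vy=-vx,-vy
        print(nm,s,len(P),"ang",np.arctan2(vy,vx),"y at x=480:",y+(480-x)*vy/vx, "resid",np.std((W-[x,y])@[-vy,vx]))
for nm,cols in(("L",(214,219)),("R",(272,278))):
    for c in range(*cols):
        v=np.flatnonzero(g[110:230,c]>150)+110; print(nm,c,v.min(),v.max(),end=" | ")
print()
print("case corners-ish", cast([[216,119.5],[216,217],[275,117],[276,213.5]],86).round(1).tolist())
E
python3 m1.py
```

```text
L out 43 ang 0.07951663 y at x=480: 387.75397 resid 0.2851254582160622
L in 43 ang 0.0 y at x=480: nan resid nan
R in 43 ang 0.0 y at x=480: nan resid nan
R out 43 ang 0.079383306 y at x=480: 124.10686 resid 1.1647128571188288
L 214 120 169 | L 215 120 216 | L 216 120 217 | L 217 121 217 | L 218 125 216 | R 272 118 215 | R 273 117 214 | R 274 117 214 | R 275 117 214 | R 276 123 214 | R 277 120 214 | 
case corners-ish [[852.8, 405.2, 86.0], [441.8, 379.6, 86.0], [870.4, 157.4, 86.0], [463.1, 135.2, 86.0]]m1.py:9: RuntimeWarning: divide by zero encountered in scalar divide
  a2=a-(g[r,a]-lev)/(g[r,a]-g[r,a-1]); b2=b+(g[r,b]-lev)/(g[r,b]-g[r,b+1])
h.py:7: RuntimeWarning: invalid value encountered in matmul
  d=np.c_[uv,np.ones(len(uv))]@np.linalg.inv(K).T@T[:3,:3]; c=-T[:3,:3].T@T[:3,3]
m1.py:19: RuntimeWarning: invalid value encountered in scalar divide
  print(nm,s,len(P),"ang",np.arctan2(vy,vx),"y at x=480:",y+(480-x)*vy/vx, "resid",np.std((W-[x,y])@[-vy,vx]))
```

```bash
python3 - <<'E'
from h import *
im=cv2.imread("pics/top0.png")
def c(x0,y0,x1,y1,f):
    o=cv2.resize(im[y0:y1,x0:x1],None,fx=f,fy=f,interpolation=cv2.INTER_NEAREST)
    for x in range(x0,x1,5): cv2.putText(o,str(x),((x-x0)*f,8),0,.35,(0,255,255),1)
    for y in range(y0,y1,5): cv2.putText(o,str(y),(0,(y-y0)*f+8),0,.35,(0,255,0),1)
    return o
a=c(312,195,340,233,14); b=c(228,178,272,222,12)
cv2.imwrite("pics/z1.png",a);cv2.imwrite("pics/z2.png",b)
cv2.imwrite("pics/z3.png",c(344,152,426,232,7))
E
```

```text
(no output)
```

View pics/z1.png

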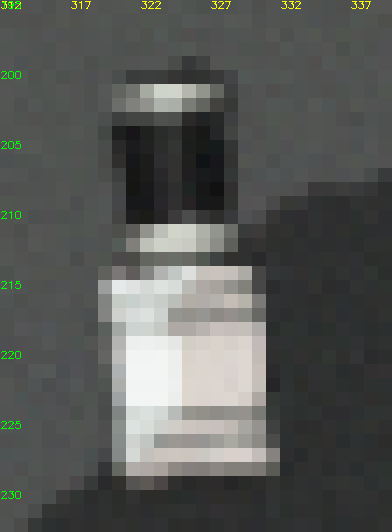

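View pics/z2.png

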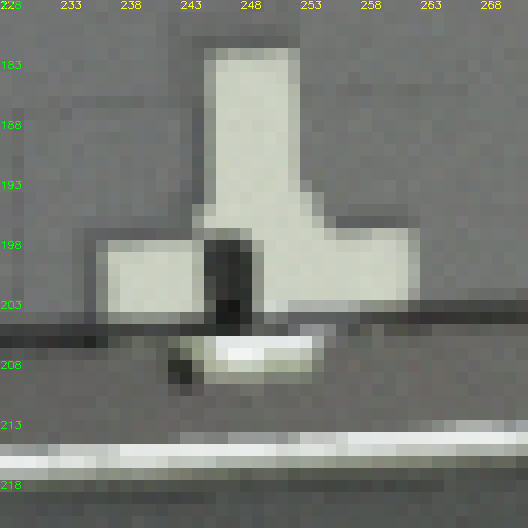

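View pics/z3.png

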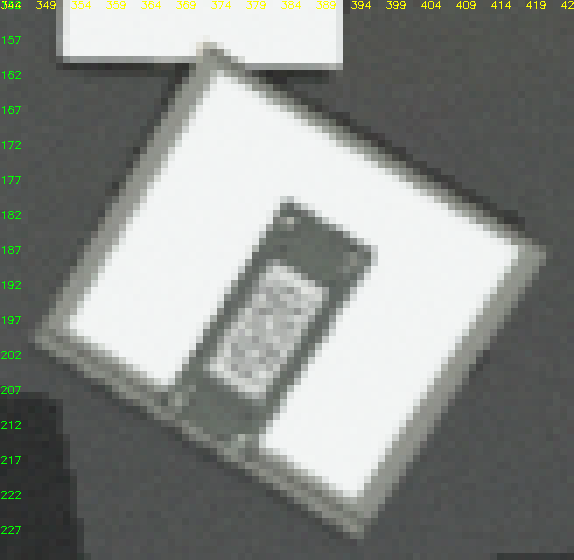

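```bash
python3 - <<'E'
from h import *
T=np.array(CI["top"]["world_to_cam"]);print("cam",(-T[:3,:3].T@T[:3,3]).round())
psi=.0795; e=np.array([np.cos(psi),np.sin(psi)]); n=np.array([-e[1],e[0]])
O=np.array([652,269.])  # provisional
def cf(uv,z):
    p=cast(uv,z)[0,:2]; return np.round([(p-O)@e,(p-O)@n],1), p.round(1)
def P(l,u,v,z): print(l,*cf([u,v],z))
P("pull top ctr",246.8,200.5,100); P("pull top far",246.5,197.4,100);P("pull L top",244.2,200,100);P("pull R top",249,200,100)
P("tube L floor",244.7,190,8);P("tube R rim",252.0,190,54);P("tube far floor",248,182,8);P("tube far rim",248,181.5,54)
P("slot L floor",236,201,8);P("slot R rim",262,199.5,54)
P("slot far L floor",240,197.8,8);P("slot far L rim",240,197,54);P("body near rim",249,209.5,54);P("body near floor",249,209.5,8)
P("wall L out",213.9,168,86);P("near wall top near edge",248,216.6,68);P("near wall top far",248,214.6,68)
P("far end L",216,119.6,86);P("near end L",217,217.6,86);P("near end R",276,214.6,86);P("far end R",274,116.6,86)
E
```

```text
cam [ 293.  -89. 1872.]
pull top ctr [-141.2   -3.1] [511.5 254.6]
pull top far [-128.4   -2.3] [524.1 256.5]
pull L top [-138.6    7.4] [513.2 265.3]
pull R top [-139.6  -12.2] [513.8 245.8]
tube L floor [-82.6  21.6] [568.  283.9]
tube R rim [-91.6 -17.7] [562.  244.1]
tube far floor [-48.5   6.5] [603.2 271.6]
tube far rim [-54.7  -1.9] [597.7 262.8]
slot L floor [-128.3   60. ] [519.3 318.7]
slot R rim [-133.9  -58.3] [523.1 200.3]
slot far L floor [-115.3   42.6] [533.6 302.3]
slot far L rim [-118.7   33.3] [531.1 292.8]
body near rim [-173.1   -2.9] [479.6 252.4]
body near floor [-167.7    5.4] [484.4 261. ]
wall L out [  3.5 132.2] [645. 401.]
near wall top near edge [-204.    -0.4] [448.7 252.4]
near wall top far [-195.7   -0.7] [456.9 252.8]
far end L [210.5 119.9] [852.4 405.2]
near end L [-203.4  122.9] [439.4 375.4]
near end R [-203.5 -118.3] [458.5 135. ]
far end R [ 210.8 -124.5] [872.  161.7]
```

Choice made. The plate is the dark one on the panel at (382,198). The dark one at (397,257) is smaller, and the green, yellow and brown ones are excluded. The case yaw is 0.0795, and the pull is about 133 mm short of fully open. I'll pinch the pull across y and slide the cover.

```bash
cat >> h.py <<'E'
psi=.0795; e=np.array([np.cos(psi),np.sin(psi)]); n=np.array([-e[1],e[0]]); O=np.array([652,269.])
def W(x,y,z): return [*(O+x*e+y*n),z]
def st(): 
    s=observe(); print(round(s["time_s"],2),np.round(s["position"],1),"F",np.round(s["ft_force"],1),"gap",round(s["finger_gap"],1)); return s
E
python3 - <<'E'
from h import *
q0=observe()["qpos"]
for yaw in(psi+np.pi/2,psi-np.pi/2):
    print(kinematics.inverse_kinematics(W(-141.4,.7,150),down(yaw)))
q=down(psi-np.pi/2)
arm.move_ptp(W(-141.4,.7,190),q); st()
jaws.gripper_to(46)
arm.servo_line(W(-141.4,.7,79),velocity=150); st()
jaws.gripper_to(0); st()
E
```

```text
[ 2.63774133e-01  4.96405990e-01  1.47050646e+00 -4.44089210e-16
  1.17468020e+00 -1.38652219e+00]
[ 2.63774133e-01  4.96405990e-01  1.47050646e+00 -4.44089210e-16
  1.17468020e+00  1.75507046e+00]
2.92 [511.3 257.9 190. ] F [-0.7  0.5 -0.4] gap 88.3
4.57 [511.5 258.6  79.9] F [ 1.1 -0.2 -0.1] gap 46.1
5.15 [511.4 255.8  79.3] F [ -1.1 -17.    4.2] gap 14.1
```

```bash
python3 - <<'E'
from h import *
def loc(): p=observe()["position"][:2]-O; print("case-frame",(p@e).round(2),(p@n).round(2))
loc()
arm.servo_line(W(-141.4,-2.5,79),velocity=50); s=st(); loc()
arm.servo_line(W(-20,-2.5,79),velocity=120); st(); loc()
for x in range(-16,10,2):
    arm.servo_line(W(x,-2.5,79),velocity=40); s=st(); loc()
    if s["ft_force"][0]<-14: break
E
```

```text
case-frame -141.23 -1.96
5.4 [511.4 255.7  79.3] F [ 0.   3.1 -0.1] gap 13.4
case-frame -141.25 -2.1
6.56 [632.9 265.4  79.3] F [1.1 5.6 1.9] gap 14.1
case-frame -19.31 -2.08
6.81 [636.8 265.7  79.3] F [-0.3  5.1  3. ] gap 14.1
case-frame -15.41 -2.09
7.06 [638.7 265.8  79.3] F [-0.9  4.7  3.5] gap 13.9
case-frame -13.55 -2.11
7.31 [640.6 266.   79.3] F [-1.2  5.6  3.9] gap 13.8
case-frame -11.55 -2.08
7.56 [642.7 266.1  79.3] F [-0.   4.8  4.4] gap 13.9
case-frame -9.54 -2.11
7.81 [644.1 266.3  79.3] F [-3.7  4.4  6. ] gap 13.7
case-frame -8.08 -2.11
8.06 [644.2 266.3  79.2] F [-16.9   1.7  11.8] gap 13.7
case-frame -8.01 -2.09
```

```bash
python3 - <<'E'
from h import *
def loc(): p=observe()["position"][:2]-O; print("case-frame",(p@e).round(2),(p@n).round(2))
jaws.gripper_to(40); st(); loc()
arm.servo_line(W(-9,-2.1,125),velocity=150)
jaws.gripper_to(50)
arm.move_ptp(W(-6,-2.1,125),down(psi)); 
arm.servo_line(W(-6,-2.1,90),velocity=100); st(); loc()
jaws.gripper_to(20); st(); loc()
E
```

```text
8.62 [646.3 265.9  78.9] F [ 0.2  0.5 -0.6] gap 39.7
case-frame -5.93 -2.66
11.33 [646.3 266.4  90.1] F [ 0.4 -0.2  0. ] gap 49.8
case-frame -5.9 -2.09
11.82 [646.3 266.5  90.5] F [-0.7  0.2  2.4] gap 25.0
case-frame -5.92 -2.07
```

```bash
python3 - <<'E'
from h import *
def loc(): p=observe()["position"][:2]-O; print("case-frame",(p@e).round(2),(p@n).round(2))
for x in (-4.5,-3,-1.5,0,1.5):
    arm.servo_line(W(x,-2.1,90),velocity=40); s=st(); loc()
    if s["ft_force"][0]<-12: break
E
```

```text
12.07 [646.3 266.5  90.4] F [-11.   -2.3   8. ] gap 25.3
case-frame -5.87 -2.04
12.32 [646.4 266.5  90.3] F [-20.5  -4.4  11.6] gap 25.8
case-frame -5.81 -2.0
```

```bash
python3 - <<'E'
from h import *
jaws.gripper_to(50); 
arm.servo_line(W(-6,-2.1,150),velocity=200)
arm.move_ptp([430,-80,260],down(psi-np.pi/2)); st()
im=snap("top","top1")
crop(im,205,150,295,225,8,"c1"); 
g=im.astype(int)
im=cv2.imread("pics/top0.png").astype(int).max(2)
print(im[198:231,316:334])
E
```

```text
14.88 [430.4 -79.7 259.8] F [ 1.2 -0.2  0.1] gap 49.9
[[ 85  82  84  84  82  81  83  83  85  88  82  82  83  83  83  82  86  83]
 [ 85  85  80  84  83  83  85  85  76  57  66  85  86  85  82  84  82  83]
 [ 82  83  81  83  78  60  62  61  54  49  51  58  70  88  84  86  86  83]
 [ 85  83  81  88 101 115 170 212 212 183 149 102  63  81  83  80  82  83]
 [ 86  84  81  86 110 129 146 179 175 125 101  67  57  82  83  87  85  82]
 [ 81  84  84  79  63  69  69  81  79  43  35  40  65  79  82  86  84  84]
 [ 84  86  83  72  31  23  33  44  48  30  24  39  68  83  79  84  84  83]
 [ 85  83  82  76  42  29  33  45  53  29  26  26  53  81  82  84  83  86]
 [ 85  83  84  74  47  24  28  47  50  32  22  26  50  85  84  78  84  84]
 [ 83  84  82  78  63  23  29  41  50  33  27  25  55  78  83  85  82  85]
 [ 85  84  82  83  70  21  27  38  47  36  24  17  49  83  82  82  80  78]
 [ 85  79  84  86  71  26  25  42  49  39  25  24  50  85  85  74  56  57]
 [ 82  82  86  85  68  30  27  37  60  76  54  46  58  82  76  55  48  48]
 [ 86  84  86  81  79  93 147 191 211 209 177 149 109  59  60  48  49  
[... 729 characters left out ...]
216 222 199  43  49  47]
 [ 82  86  80  84 174 244 244 244 239 221 220 220 216 221 196  38  50  45]
 [ 80  82  84  77 163 245 244 245 238 220 221 220 220 212 173  55  52  49]
 [ 82  79  84  74 133 219 224 216 187 150 147 143 146 148 123  58  50  48]
 [ 84  85  83  79 145 226 221 208 208 203 199 200 191 168 150  65  47  44]
 [ 81  83  82  80 140 210 198 150 155 153 151 159 169 156 141  76  48  48]
 [ 83  82  80  72 137 217 196 202 203 203 203 210 216 216 194 133  48  44]
 [ 82  84  77  54 104 176 175 169 141 133 131 139 130 130 124  91  43  48]
 [ 83  76  58  44  49  86  93  76  48  41  44  45  38  43  45  51  45  49]
 [ 59  53  45  47  45  50  45  45  44  46  46  46  45  45  45  51  48  49]]
```

View pics/c1.png

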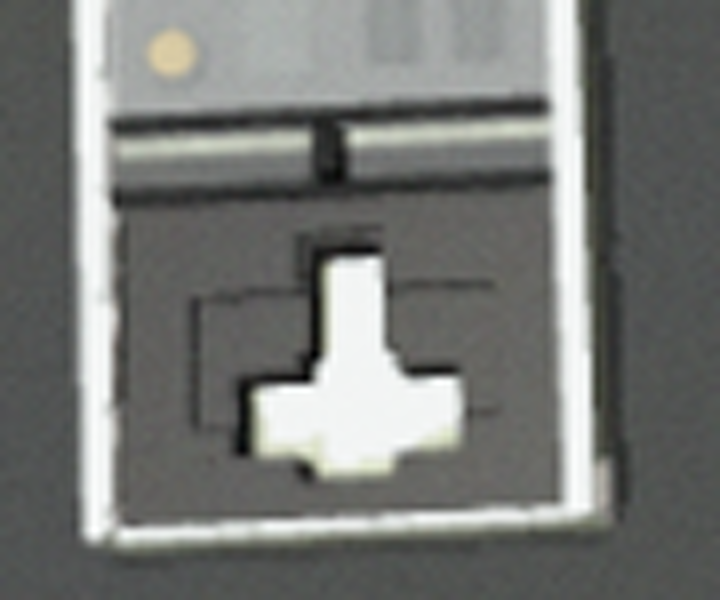

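View pics/top1.png

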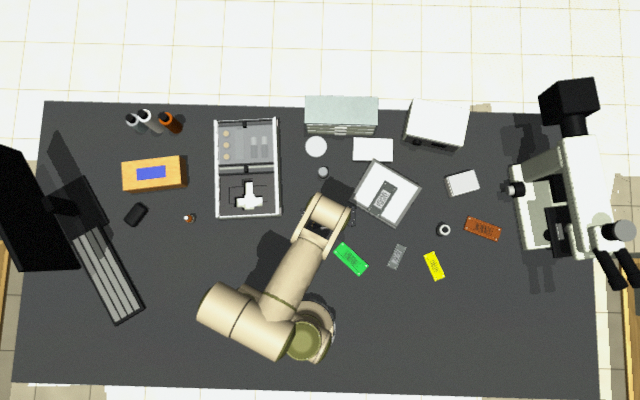

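```bash
cat > m2.py <<'E'
from h import *
g=cv2.imread("pics/top1.png").mean(axis=2)
def cross(v,lev,rising,start,step):
    i=start
    while True:
        a,b=v[i],v[i+step]
        if (a-lev)*(b-lev)<=0 and a!=b and ((b>a)==rising): return i+step*(lev-a)/(b-a)
        i+=step
def cf(uv,z):
    p=cast(uv,z)[:,:2]-O; return np.c_[p@e,p@n]
np.set_printoptions(linewidth=200,suppress=True)
print(g[176:212,232:268].astype(int))
E
python3 m2.py
```

```text
[[ 89  91  92 ...  98 100 102]
 [ 92  97  93 ...  99  97 100]
 [ 94  91  94 ...  98 100  97]
 ...
 [ 99  96 100 ... 107 106 102]
 [ 97  99  99 ... 101 103 105]
 [ 95 100  95 ... 103 102 102]]
```

```bash
cat >> m2.py <<'E'
print("----")
# rims at z=54 : go outward from bright interior
def rim(vals,start,step,dark):
    v=vals; 
    if dark: # bright->dark (floor edge), then dark->foam (rim)
        fl=cross(v,130,False,start,step); r=cross(v,62,True,int(round(fl)),step); return fl,r
    return None,cross(v,170,False,start,step)
Ls=[];Lf=[];Rs=[]
for r in range(199,204):
    f,a=rim(g[r],248,-1,True);_,b=rim(g[r],248,1,False); Ls.append((a,r));Lf.append((f,r));Rs.append((b,r))
print("slot L rim y",cf(Ls,54)[:,1].mean(),"(+58) L floor",cf(Lf,8)[:,1].mean(),"R rim",cf(Rs,54)[:,1].mean(),"(-58)")
Ls=[];Lf=[];Rs=[]
for r in range(184,192):
    f,a=rim(g[r],249,-1,True);_,b=rim(g[r],249,1,False); Ls.append((a,r));Lf.append((f,r));Rs.append((b,r))
print("tube L rim",cf(Ls,54)[:,1].round(1),"(+19) floor",cf(Lf,8)[:,1].mean(),"R rim",cf(Rs,54)[:,1].round(1))
A=[];F=[];N=[]
for c in range(247,252):
    f,a=rim(g[:,c],190,-1,True); A.append((c,a));F.append((c,f))
for c in range(247,253):
    _,b=rim(g[:,c],200,1,False); N.append((c,b))
print("tube far rim x",cf(A,54)[:,0].round(1),"floor",cf(F,8)[:,0].round(1),"(+61); near rim",cf(N,54)[:,0].round(1),"(-61)")
A=[];F=[];N=[]
for c in (239,240,241,242,256,257,258,259,260):
    f,a=rim(g[:,c],200,-1,True); A.append((c,a));F.append((c,f))
    _,b=rim(g[:,c],200,1,False); N.append((c,b))
print("slot far rim x",cf(A,54)[:,0].round(1),"floor",cf(F,8)[:,0].round(1),"(-6); near rim",cf(N,54)[:,0].round(1),"(-50)")
E
python3 m2.py | sed -n '/----/,$p'
```

```text
----
slot L rim y 58.114616315171894 (+58) L floor 58.6093789468675 R rim -58.723839773541314 (-58)
tube L rim [24.7 21.4 25.5 19.1 18.7 18.8 19.  19. ] (+19) floor 19.770757967402425 R rim [-19.5 -19.7 -19.7 -19.8 -19.8 -19.6 -19.6 -19.4]
tube far rim x [-47.6 -46.2 -45.6 -47.  -48.3] floor [-46.9 -47.1 -47.3 -47.2 -47. ] (+61); near rim [-169.9 -170.3 -170.1 -169.9 -170.1 -170. ] (-61)
slot far rim x [-115.2 -115.  -115.1 -106.1 -115.7 -115.2 -115.4 -115.3 -115.4] floor [-114.2 -114.  -114.3 -114.5 -113.9 -114.2 -114.  -113.9 -114.1] (-6); near rim [-158.  -157.8 -157.6 -158.5 -158.7 -158.1 -158.1 -158.1 -157.4] (-50)
```

```bash
python3 - <<'E'
from h import *
g=cv2.imread("pics/top1.png").mean(axis=2)
np.set_printoptions(linewidth=200,suppress=True)
print(g[162:178,240:253].astype(int).tolist().__str__().replace("],","],\n"))
def cf(uv,z):
    p=cast(uv,z)[:,:2]-O; return np.c_[p@e,p@n]
for z in(86,):
    print(cf([[216,119.6],[217,217.6],[276,214.6],[274,116.6]],z).round(1).tolist())
# expected pixels of pull by robot (centre -5.85,-2.1)
P=[W(-5.85+a,-2.1+b,z) for z in(100,74) for a in(-13,13) for b in(-7,7)]
print(proj(P).round(1).tolist())
E
```

```text
[[167, 167, 165, 167, 165, 167, 169, 167, 166, 160, 143, 146, 146],
 [108, 103, 110, 105, 106, 95, 95, 98, 94, 92, 78, 78, 82],
 [54, 54, 59, 57, 52, 47, 49, 43, 41, 38, 37, 47, 54],
 [63, 60, 59, 68, 37, 36, 40, 75, 99, 101, 97, 100, 103],
 [142, 140, 142, 123, 60, 43, 38, 50, 124, 185, 184, 183, 184],
 [190, 191, 190, 162, 64, 46, 40, 48, 139, 202, 200, 189, 189],
 [173, 168, 160, 139, 56, 45, 44, 38, 97, 147, 144, 139, 136],
 [127, 124, 124, 107, 54, 51, 41, 23, 68, 114, 113, 115, 117],
 [117, 114, 117, 101, 53, 49, 47, 25, 67, 114, 112, 115, 114],
 [113, 116, 111, 98, 50, 28, 24, 11, 64, 113, 112, 114, 109],
 [92, 90, 87, 73, 50, 23, 19, 20, 47, 69, 74, 73, 68],
 [57, 62, 58, 52, 48, 43, 43, 46, 46, 45, 42, 42, 41],
 [47, 37, 45, 53, 50, 58, 57, 58, 56, 69, 66, 64, 73],
 [86, 80, 82, 86, 85, 89, 89, 84, 86, 89, 92, 92, 89],
 [95, 92, 98, 94, 95, 97, 97, 95, 96, 96, 93, 96, 97],
 [92, 93, 92, 95, 99, 97, 97, 97, 96, 98, 99, 98, 98]]
[[210.5, 119.9], [-203.4, 122.9], [-203.5, -118.3], [210.8, -124.5]]
[[247.5, 170.9], [244.1, 171.1], [247.3, 164.7], [243.9, 164.9], [248.6, 172.1], [245.3, 172.3], [248.4, 166.0], [245.1, 166.2]]
```

```bash
python3 - <<'E'
from h import *
g=cv2.imread("pics/top0.png").mean(axis=2)
print(g[193:212,241:253].astype(int).tolist().__str__().replace("],","],\n"))
P=[W(-139.05+a,-2.1+b,z) for z in(100,74) for a in(-13,13) for b in(-7,7)]
print(proj(P).round(1).tolist())
# cover edges predicted: near edge candidates in pic1: 
def cf(uv,z):
    p=cast(uv,z)[:,:2]-O; return np.c_[p@e,p@n]
print(cf([[250,173.5],[250,172.3],[250,174.3]],74).round(1).tolist(), cf([[250,162.3],[250,165.2]],82).round(1).tolist())
E
```

```text
[[116, 114, 103, 89, 138, 201, 201, 202, 199, 200, 202, 188],
 [112, 104, 96, 88, 137, 200, 202, 198, 202, 204, 201, 199],
 [111, 101, 98, 128, 174, 203, 205, 202, 201, 202, 201, 202],
 [104, 102, 98, 148, 197, 201, 202, 201, 200, 201, 199, 201],
 [97, 96, 97, 127, 138, 126, 131, 159, 202, 203, 202, 202],
 [182, 181, 182, 160, 69, 56, 52, 84, 160, 200, 204, 201],
 [203, 198, 201, 174, 56, 50, 42, 52, 140, 201, 201, 201],
 [201, 201, 200, 169, 55, 51, 44, 48, 140, 202, 202, 199],
 [201, 201, 202, 173, 70, 50, 42, 51, 142, 200, 203, 203],
 [202, 201, 202, 174, 73, 52, 44, 46, 142, 202, 201, 201],
 [202, 201, 198, 179, 92, 29, 21, 49, 148, 210, 200, 174],
 [139, 132, 110, 106, 64, 27, 29, 43, 87, 124, 112, 95],
 [69, 66, 54, 49, 50, 42, 42, 66, 94, 90, 82, 105],
 [85, 100, 128, 146, 182, 228, 228, 230, 230, 230, 229, 231],
 [90, 71, 101, 149, 177, 222, 243, 242, 235, 200, 201, 200],
 [89, 44, 43, 105, 167, 178, 201, 199, 192, 168, 162, 167],
 [91, 57, 41, 78, 135, 143, 140, 141, 139, 123, 124, 123],
 [98, 85, 73, 86, 102, 99, 101, 108, 110, 101, 99, 102],
 [99, 96, 101, 97, 95, 101, 98, 95, 104, 101, 99, 99]]
[[248.3, 203.1], [244.9, 203.2], [248.2, 196.7], [244.7, 196.9], [249.5, 203.8], [246.1, 204.0], [249.3, 197.6], [245.9, 197.8]]
[[-25.0, -14.7], [-19.9, -14.8], [-28.4, -14.6]] [[20.8, -17.4], [8.5, -17.1]]
```

```bash
cat > m3.py <<'E'
from h import *
g=cv2.imread("pics/top0.png").max(axis=2).astype(float)
Lp=[];Rp=[]
for r in range(215,228):
    v=g[r]; hi=np.median(v[321:324]); lev=(82+hi)/2
    c=next(i for i in range(317,323) if v[i+1]>=lev); Lp.append((c+(lev-v[c])/(v[c+1]-v[c]),r))
    hi=np.median(v[326:330]); lev=(49+hi)/2
    c=next(i for i in range(333,327,-1) if v[i-1]>=lev); Rp.append((c-(lev-v[c])/(v[c-1]-v[c]),r))
for P in(Lp,Rp):
    w=cast(P,44)[:,:2]; k=np.polyfit(w[:,0],w[:,1],1); print("yaw",np.arctan(k[0]),"y@485",np.polyval(k,485),np.std(w[:,1]-np.polyval(k,w[:,0])))
# tube axis
t=cast([[323.6,201.4],[325.0,211.5]],38)[:,:2]; print("tube axis pts",t, np.arctan2(*(t[0]-t[1])[::-1]))
print("body far top",cast([325,213.6],44),"near top",cast([326,227.5],44),"near bottom",cast([326,228.7],0),"tube end",cast([323.6,199.8],22),cast([323.6,200.4],38))
E
python3 m3.py
```

```text
yaw 0.12037108233515814 y@485 -38.02927773526527 0.6685808406883444
yaw 0.0950351917987841 y@485 -83.45373644612238 0.893033491878414
tube axis pts [[524.37689353 -56.89863553]
 [481.85476114 -64.04643543]] 0.16653904614802673
body far top [[472.42246133 -64.38857474  44.        ]] near top [[414.47935611 -70.26054573  44.        ]] near bottom [[412.29537299 -69.9546618    0.        ]] tube end [[533.24196837 -56.41233156  22.        ]] [[528.6175975 -56.7717844  38.       ]]
```

```bash
cat > s3.py <<'E'
from h import *
cy=.112
q=down(cy-np.pi/2); p=np.array([442.2,-67.6])
arm.move_ptp([*p,120],q); jaws.gripper_to(72)
arm.servo_line([*p,10],velocity=120); st()
jaws.gripper_to(30); s=st()
assert 40<s["finger_gap"]<47
arm.servo_line([*p,150],velocity=150); st()
print(kinematics.inverse_kinematics(W(-137.3,-2.2,150),down(psi-np.pi/2)))
E
python3 s3.py
```

```text
17.12 [442.6 -67.7  10.5] F [0.4 1.  0.8] gap 72.0
17.65 [442.3 -67.7  10.2] F [-0.3  0.1  3.1] gap 43.5
18.73 [441.7 -67.4 149.2] F [ 0.4  0.4 -3.8] gap 43.9
[ 2.57385541e-01  5.01963440e-01  1.46163169e+00 -4.44089210e-16
  1.17799753e+00  1.74868187e+00]
```

```bash
python3 - <<'E'
from h import *
arm.move_ptp(W(-137.3,-2.2,130),down(psi-np.pi/2)); st()
im=snap("top","top2"); crop(im,205,140,295,225,8,"c2")
s=snap("scene","scene2"); crop(s,350,170,490,270,5,"cs2")
# predicted: underside z = 130-10=120 ; tube axis z 142
pr=lambda x,z:proj(W(-109.3+x,-2.2,z)).round(1).tolist()
print("tube end",pr(58,142),pr(58,158),"body/tube",pr(2,164))
print("scene tube end",proj(W(-109.3+58,-2.2,142),"scene").round(1))
E
```

```text
19.99 [515.6 254.8 129.9] F [-0.5 -0.3 -3.6] gap 43.7
tube end [[244.0, 176.9]] [[243.2, 176.2]] body/tube [[243.3, 189.9]]
scene tube end [[416.2 202.4]]
```

View pics/c2.png

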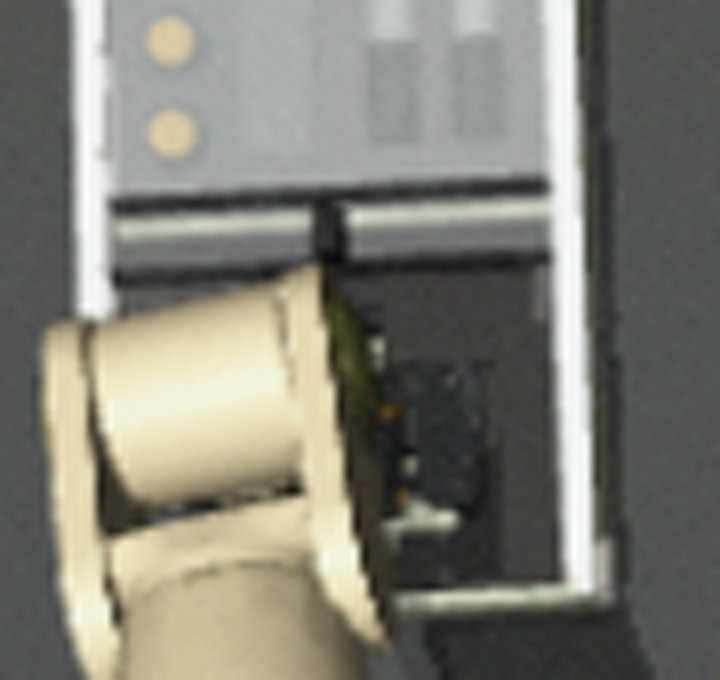

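View pics/cs2.png

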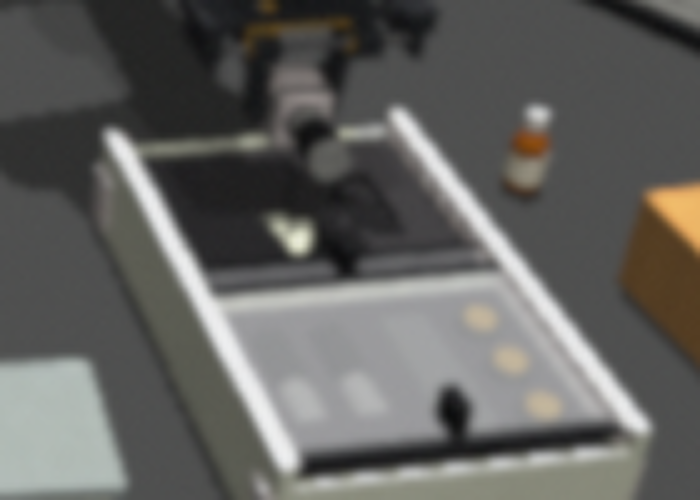

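```bash
cat > s4.py <<'E'
from h import *
X,Y=-137.3,-2.2
b=observe()["ft_force"].copy() if hasattr(observe()["ft_force"],"copy") else np.array(observe()["ft_force"])
b=np.array(b)
for z in (68,62,56,48,36,26,22,20,19,18,17,16,15):
    arm.servo_line(W(X,Y,z),velocity=100 if z>60 else 50)
    s=st(); f=np.array(s["ft_force"])-b
    if np.linalg.norm(f)>(9 if z>23 else 6): print("STOP",z); break
E
python3 s4.py
```

```text
20.86 [515.7 256.   68.6] F [-0.   0.3 -3. ] gap 43.1
21.11 [515.2 255.9  61.9] F [ 0.7 -0.7 -4.2] gap 43.7
21.38 [515.1 255.9  55.6] F [-0.3 -0.1 -3.2] gap 44.0
21.68 [515.1 255.9  47.6] F [ 0.1 -0.  -3.2] gap 43.8
22.07 [515.1 255.8  35.6] F [ 0.2  0.3 -2.1] gap 44.1
22.43 [515.1 255.8  25.6] F [ 0.4  0.9 -3.3] gap 43.9
22.68 [515.2 255.9  21.8] F [ 0.1 -0.4 -3.8] gap 43.7
22.93 [515.2 255.9  19.9] F [-0.7  0.5 -3.6] gap 43.7
23.18 [515.3 255.9  19. ] F [-0.4  0.8 -3.3] gap 43.7
23.43 [515.4 256.   18.2] F [-1.1  0.2  0.3] gap 44.0
23.68 [515.5 255.9  18.2] F [-4.6 -1.7  9.6] gap 44.1
STOP 17
```

```bash
python3 - <<'E'
from h import *
X,Y=-137.3,-2.2
arm.servo_line(W(X,Y,18.3),velocity=50)
jaws.gripper_to(60); st()
arm.servo_line(W(X,Y,120),velocity=150); st()
c=cast([[350,199.5],[395.5,226.5],[372.5,159],[420.5,187.5]],[25,25,130,130])
print(c.round(1).tolist()); LL,LR,TL,TR=c[:,:2]
print("w",np.linalg.norm(LR-LL),np.linalg.norm(TR-TL),"d",np.linalg.norm(TL-LL),np.linalg.norm(TR-LR))
for v in(TL-LL,TR-LR): print("up ang",np.arctan2(v[1],v[0]))
for v in(LL-LR,TL-TR): print("across ang-90",np.arctan2(v[1],v[0])-np.pi/2)
E
```

```text
24.36 [515.4 255.9  18.3] F [ 0.2 -0.4 -0.4] gap 60.1
25.18 [514.8 255.8 119.1] F [ 0.2  0.4 -0.4] gap 59.9
[[537.3, -168.3, 25.0], [428.2, -361.9, 25.0], [691.2, -251.1, 130.0], [579.8, -445.1, 130.0]]
w 222.16113994507975 223.67861118714325 d 174.76221882939754 172.9312419712584
up ang -0.4938194533634087
up ang -0.5023505302820783
across ang-90 -0.5129558974862864
across ang-90 -0.5210421570341255
```

```bash
cat > m4.py <<'E'
from h import *
import os
if not os.path.exists("pics/top3.png"): snap("top","top3")
im=cv2.imread("pics/top3.png"); g=im.mean(axis=2)
crop(im,205,140,295,225,8,"c3")
m=((g<165)).astype(np.uint8); 
# restrict to inside white panel: convex hull of white
w=(g>215).astype(np.uint8); w[:155]=0;w[232:]=0;w[:,:346]=0;w[:,424:]=0
nl,lab,stt,_=cv2.connectedComponentsWithStats(w); print(stt[1:][stt[1:,4]>60])
E
python3 m4.py
```

```text
[[ 353  155   40    6  207]
 [ 354  163   64   60 1553]]
```

View pics/c3.png

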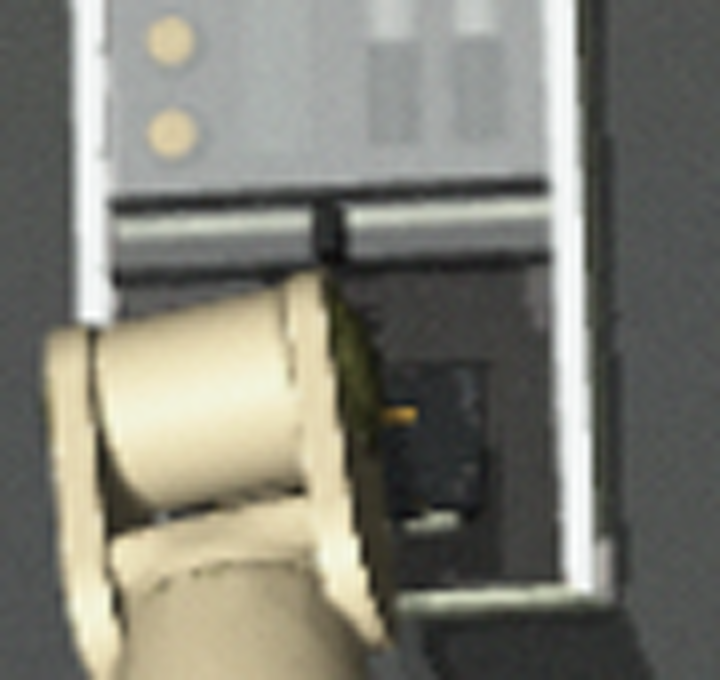

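```bash
cat >> m4.py <<'E'
yw=-.510
U=np.array([np.cos(yw),np.sin(yw),0]); V=np.array([-U[1],U[0],0]); Z=np.array([0,0,1.])
s30,c30=.5,np.sqrt(.75)
A=c30*U+s30*Z; N=-s30*U+c30*Z
lowmid=np.array([(537.3+428.2)/2,(-168.3-361.9)/2,25]) ; lowmid[:2]-=4*U[:2]  # low front edge
def oncast(uv,off):
    out=[]
    for p in uv:
        c,d=ray(p); t=((lowmid+off*N-c)@N)/(d@N); q=c+t*d-lowmid; out.append((q@A,q@V))
    return np.array(out)
lev=165
def find(v,a,step,rise=False):
    i=a
    while not (v[i]>lev>=v[i+step]): i+=step
    return i+step*(v[i]-lev)/(v[i]-v[i+step])
Lp=[(find(g[r],360+int((200-r)*.55),1),r) for r in range(186,206)]
Rp=[(find(g[r],400-int((r-195)*.5),-1),r) for r in range(190,211)]
Tp=[(c,find(g[:,c],170+int((c-380)*.5),1)) for c in range(386,395)]
np.set_printoptions(suppress=True,linewidth=180)
for nm,P in(("L",Lp),("R",Rp),("T",Tp)):
    q=oncast(P,10); i=0 if nm!="T" else 1
    k=np.polyfit(q[:,i],q[:,1-i],1); r=q[:,1-i]-np.polyval(k,q[:,i]); ok=abs(r)<2*r.std()+.1
    k=np.polyfit(q[ok,i],q[ok,1-i],1)
    print(nm,"slope",k[0].round(4),"mid",np.polyval(k,q[ok,i].mean()).round(2),"at",q[ok,i].mean().round(1),"std",r[ok].std().round(2))
# panel: white face outer edges
Pe=[[350,199.5],[395.5,226.5]]
for r in(200,205,210): pass
print(oncast([[372.5,159],[420.5,187.5],[350,199.5],[395.5,226.5]],0).round(1).tolist())
print("bottom plate edge cands",oncast([[367.5,208.5],[379.5,215.5],[373,213]],10).round(1).tolist())
def world(t,v,off): return lowmid+t*A+v*V+off*N
E
python3 m4.py
python3 - <<'E'
import cv2
im=cv2.imread("pics/top3.png")[198:230,344:402]
o=cv2.resize(im,None,fx=13,fy=13,interpolation=cv2.INTER_NEAREST)
for x in range(0,58,5): cv2.putText(o,str(344+x),(x*13,9),0,.4,(0,0,255),1)
for y in range(0,32,4): cv2.putText(o,str(198+y),(0,y*13+9),0,.4,(0,160,0),1)
cv2.imwrite("pics/z4.png",o)
E
```

```text
[[ 353  155   40    6  207]
 [ 354  163   64   60 1553]]
L slope -0.0068 mid 29.86 at 80.4 std 0.33
R slope -0.0096 mid -30.53 at 95.4 std 0.46
T slope 0.0034 mid 159.21 at 3.4 std 0.36
[[207.2, 114.0], [204.7, -110.0], [4.6, 111.0], [3.9, -110.9]]
bottom plate edge cands [[13.8, 28.4], [14.1, -29.4], [8.9, -0.9]]
```

View pics/z4.png

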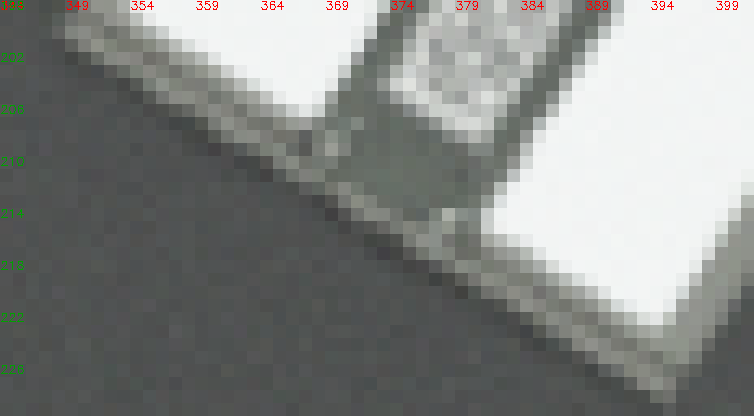

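```bash
cat > s5.py <<'E'
from m4 import *
yw2=-.518
U=np.array([np.cos(yw2),np.sin(yw2),0]); V=np.array([-U[1],U[0],0]); A=c30*U+s30*Z; N=-s30*U+c30*Z
C=world(84.9,-.3,0)+np.r_[-.8*e-2.2*n,0]
if __name__=="__main__":
    Y=-V  # jaws axis
    Q=quat(np.c_[np.cross(Y,-N),Y,-N])
    print("C",C.round(1)); 
    for d in(120,2): print(kinematics.inverse_kinematics(C+d*N,Q))
    print(kinematics.inverse_kinematics(W(-109.3,-2.2,90),down(psi)),kinematics.inverse_kinematics(W(-109.3,-2.2,90),down(psi+np.pi)))
E
python3 s5.py
```

```text
[[ 353  155   40    6  207]
 [ 354  163   64   60 1553]]
L slope -0.0068 mid 29.86 at 80.4 std 0.33
R slope -0.0096 mid -30.53 at 95.4 std 0.46
T slope 0.0034 mid 159.21 at 3.4 std 0.36
[[207.2, 114.0], [204.7, -110.0], [4.6, 111.0], [3.9, -110.9]]
bottom plate edge cands [[13.8, 28.4], [14.1, -29.4], [8.9, -0.9]]
C [ 542.7 -301.6   67.4]
[-0.77211681  0.23750887  1.88587702  0.25453373  0.5226738   1.12781118]
[-0.74122881  0.51747901  1.80104938  0.34977755  0.32890151  1.04426044]
[ 0.24899591  0.62404337  1.43110257 -0.          1.08644671  0.16949591] None
```

```bash
cat > s6.py <<'E'
from s5 import *
Y=-V; Q=quat(np.c_[np.cross(Y,-N),Y,-N])
arm.servo_line(W(-137.3,-2.2,200),velocity=200)
arm.move_ptp(C+130*N,Q); jaws.gripper_to(80); st()
im=snap("top","top4"); crop(im,205,150,295,225,8,"c4")
arm.servo_line(C+14*N,velocity=120); s=st(); b=np.array(s["ft_force"])
for d in np.arange(12,-8,-1.):
    arm.servo_line(C+d*N,velocity=40); s=observe(); f=(np.array(s["ft_force"])-b)@N
    print(d,f.round(1),end="; ")
    if f>4: break
st()
E
python3 s6.py | tail -4
```

```text
bottom plate edge cands [[13.8, 28.4], [14.1, -29.4], [8.9, -0.9]]
28.16 [ 486.2 -269.3  180. ] F [-0.4 -0.6  0. ] gap 79.7
29.32 [ 536.6 -298.1   80.2] F [ 0.1 -1.1  0.6] gap 80.1
12.0 -1.3; 11.0 -0.5; 10.0 -0.4; 9.0 -0.0; 8.0 -0.1; 7.0 -0.8; 6.0 -0.6; 5.0 -0.2; 4.0 -0.2; 3.0 -0.2; 2.0 -1.3; 1.0 -0.5; 0.0 0.1; -1.0 -0.2; -2.0 0.4; -3.0 17.0; 33.33 [ 543.7 -302.1   65.6] F [-10.1   5.9  13.1] gap 80.0
```

View pics/c4.png

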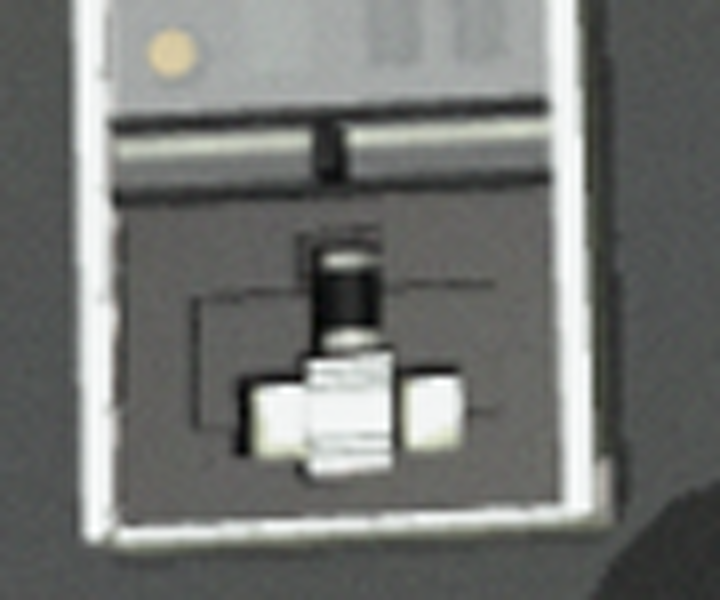

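```bash
cat > s7.py <<'E'
from s5 import *
G=C-.8*A
arm.servo_line(G-.7*N,velocity=40); st()
jaws.gripper_to(40); s=st()
assert 59<s["finger_gap"]<66
arm.servo_line(G+20*N,velocity=60); st()
arm.servo_line(G+100*N,velocity=150); st()
s=snap("scene","scene5"); crop(s,200,130,340,260,5,"cs5")
E
python3 s7.py | tail -4
```

```text
33.58 [ 542.4 -301.4   66.5] F [1.1 0.2 0.3] gap 80.1
33.99 [ 542.3 -301.3   66.2] F [-0.4 -0.5 -2.3] gap 61.5
34.48 [ 533.2 -296.2   84.7] F [ 0.1 -0.1 -2.2] gap 61.3
35.17 [ 498.5 -276.4  152.9] F [-0.5  0.1 -1.6] gap 61.4
```

View pics/cs5.png

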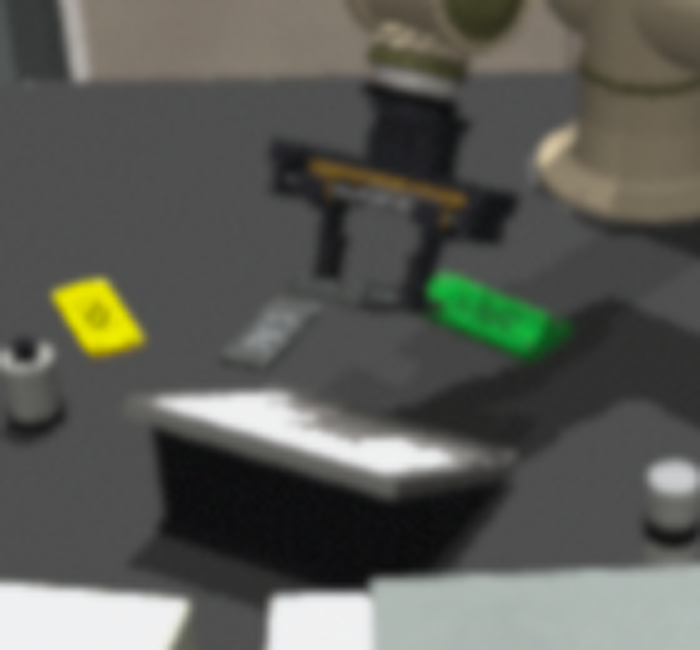

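```bash
cat > s8.py <<'E'
from s5 import *
p=observe()["position"]
arm.servo_line([p[0],p[1],230],velocity=200)
arm.move_ptp(W(-109.3,-2.2,150),down(psi)); st()
arm.servo_line(W(-109.3,-2.2,110),velocity=100); st()
im=snap("top","top6"); crop(im,205,150,295,225,8,"c6")
s=snap("scene","scene6"); crop(s,350,160,490,270,5,"cs6")
zt=110-1.4+10
P=[W(-109.3+a,-2.2+b,zt) for a in(-31,31) for b in(-75,75)]
print(proj(P).round(1).tolist()); print(proj(P,"scene").round(1).tolist())
E
python3 s8.py | tail -4
```

```text
37.69 [543.6 257.2 150.1] F [-0.3 -0.1 -3.1] gap 61.5
38.24 [543.5 258.  110.4] F [ 0.3 -0.4 -2.3] gap 61.6
[[264.3, 198.7], [227.1, 200.6], [263.8, 183.6], [226.8, 185.5]]
[[389.0, 196.6], [424.5, 193.8], [394.2, 205.2], [430.8, 202.1]]
```

View pics/c6.png

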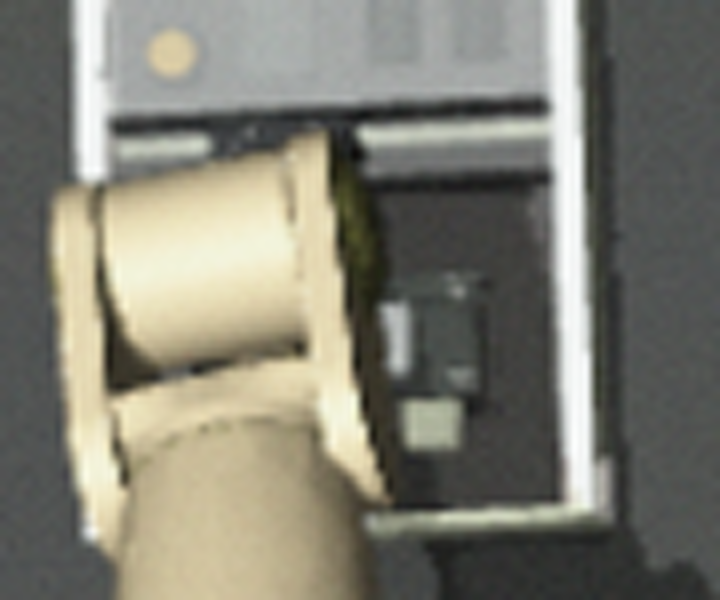

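View pics/cs6.png

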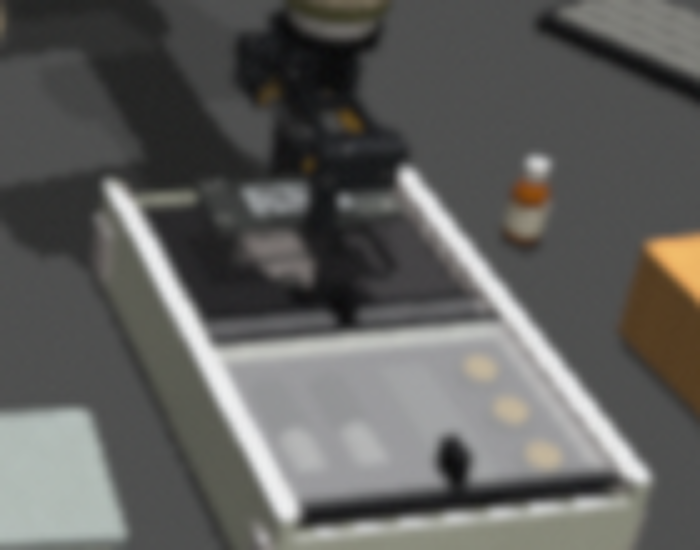

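```bash
python3 - <<'E'
import cv2
g=cv2.imread("pics/top6.png").mean(axis=2)
for r in range(182,202): print(r,g[r,252:272].astype(int).tolist())
g=cv2.imread("pics/scene6.png").mean(axis=2)
for r in range(192,208): print(r,g[r,384:400].astype(int).tolist())
E
```

```text
182 [30, 41, 63, 66, 61, 62, 62, 62, 64, 66, 61, 62, 64, 62, 61, 64, 64, 62, 64, 67]
183 [30, 39, 62, 64, 63, 60, 63, 64, 61, 62, 61, 66, 61, 62, 61, 62, 64, 62, 65, 65]
184 [31, 41, 66, 66, 66, 72, 72, 73, 87, 103, 83, 83, 80, 64, 60, 62, 63, 66, 68, 62]
185 [33, 53, 74, 75, 72, 74, 75, 80, 82, 99, 101, 78, 63, 45, 51, 62, 66, 66, 64, 62]
186 [31, 53, 62, 73, 75, 76, 78, 76, 80, 112, 133, 84, 67, 58, 56, 66, 64, 63, 61, 62]
187 [48, 69, 77, 96, 69, 64, 61, 67, 65, 76, 89, 69, 64, 64, 63, 63, 61, 67, 64, 63]
188 [97, 161, 161, 147, 86, 68, 69, 72, 70, 73, 69, 65, 56, 51, 64, 61, 63, 64, 62, 65]
189 [89, 165, 184, 164, 102, 71, 76, 75, 76, 75, 72, 68, 53, 50, 63, 62, 63, 67, 64, 62]
190 [85, 151, 182, 166, 102, 63, 74, 76, 73, 78, 74, 70, 54, 46, 64, 64, 65, 67, 63, 65]
191 [65, 126, 181, 165, 101, 60, 75, 77, 77, 77, 74, 73, 56, 49, 63, 61, 63, 65, 63, 64]
192 [55, 115, 183, 167, 100, 62, 75, 74, 73, 77, 74, 72, 65, 45, 67, 63, 65, 63, 63, 69]
193 [51, 106, 179, 167, 101, 65, 76, 74, 74, 76, 77, 74, 62, 44, 59, 58, 64, 63, 64, 64]
194 [45, 109, 189, 165, 98, 54, 65, 75, 76, 76, 78, 7
[... 1069 characters left out ...]
]
198 [88, 89, 90, 90, 82, 66, 62, 67, 68, 67, 64, 60, 57, 66, 94, 121]
199 [116, 115, 112, 110, 98, 74, 59, 58, 62, 62, 63, 61, 61, 66, 88, 121]
200 [106, 103, 99, 95, 83, 63, 49, 54, 59, 62, 62, 63, 61, 63, 74, 106]
201 [72, 71, 67, 63, 57, 47, 42, 48, 55, 62, 63, 63, 62, 63, 66, 88]
202 [48, 48, 47, 44, 43, 40, 40, 44, 53, 65, 70, 70, 67, 63, 63, 72]
203 [42, 41, 42, 42, 42, 40, 39, 41, 53, 70, 78, 79, 72, 65, 63, 64]
204 [42, 42, 41, 42, 41, 40, 38, 37, 46, 63, 71, 74, 70, 64, 62, 61]
205 [41, 41, 41, 40, 41, 40, 38, 37, 40, 48, 57, 60, 60, 58, 61, 64]
206 [41, 40, 40, 39, 39, 38, 36, 35, 36, 40, 47, 49, 50, 55, 64, 72]
207 [42, 40, 39, 37, 36, 36, 35, 34, 32, 37, 39, 41, 43, 54, 70, 84]
```

```bash
cat > s9.py <<'E'
from h import *
def cf(uv,z):
    p=cast(uv,z)[:,:2]-O; return (p@n).round(1)
print("plate vis right",cf([[264.05,191.15]],118.6),"recess L floor/rim",cf([[228.9,195]],54),cf([[228.9,195]],64),"R",cf([[266.1,186]],64))
X,Y=-109.3,-1.0
arm.servo_line(W(X,Y,110),velocity=60)
b=np.array(observe()["ft_force"])
for z in (74,68,66,64,62,60,58,57,56.5,56,55.5,55,54.5,54):
    arm.servo_line(W(X,Y,z),velocity=100 if z>70 else 40)
    s=st(); f=np.array(s["ft_force"])-b
    if np.linalg.norm(f)>5: print("STOP",z); break
E
python3 s9.py
```

```text
plate vis right [-77.2] recess L floor/rim [79.6] [77.3] R [-78.6]
39.1 [543.3 259.4  74.2] F [ 0.5  0.9 -2.1] gap 61.3
39.4 [543.1 259.3  68. ] F [-0.5 -0.5 -3.6] gap 61.5
39.65 [543.1 259.3  66. ] F [ 0.5 -0.2 -2.5] gap 61.6
39.9 [543.1 259.3  63.9] F [ 0.5 -0.2 -2.5] gap 61.4
40.15 [543.  259.3  61.9] F [ 0.4 -0.4 -2.4] gap 61.0
40.4 [543.1 259.3  59.8] F [ 0.1  0.2 -2.1] gap 61.6
40.65 [543.  259.3  57.8] F [-0.7  0.3 -2.4] gap 61.5
40.9 [543.1 259.3  56.9] F [ 0.3 -0.2 -3. ] gap 61.4
41.15 [543.1 259.3  56.5] F [ 0.5  0.2 -3. ] gap 61.9
41.4 [543.1 259.3  56. ] F [-0.  -0.3 -3. ] gap 61.4
41.65 [543.2 259.3  55.8] F [-1.3 -0.3  1.3] gap 61.5
41.9 [543.2 259.3  55.8] F [-3.9 -0.6  7. ] gap 61.3
STOP 55
```

```bash
python3 - <<'E'
from h import *
X,Y=-109.3,-1.0
arm.servo_line(W(X,Y,55.8),velocity=40)
jaws.gripper_to(76); st()
arm.servo_line(W(X,Y,75),velocity=60); arm.servo_line(W(X,Y,200),velocity=200)
arm.move_ptp([330,-60,280],down(psi)); st()
im=snap("top","top7"); crop(im,205,150,295,225,8,"c7")
s=snap("scene","scene7"); crop(s,350,170,490,270,5,"cs7")
E
```

```text
42.56 [543.2 259.3  55.8] F [-0.1 -0.4 -0.7] gap 75.8
45.26 [330.4 -59.8 279.9] F [0.1 0.9 1.3] gap 75.8
```

View pics/c7.png

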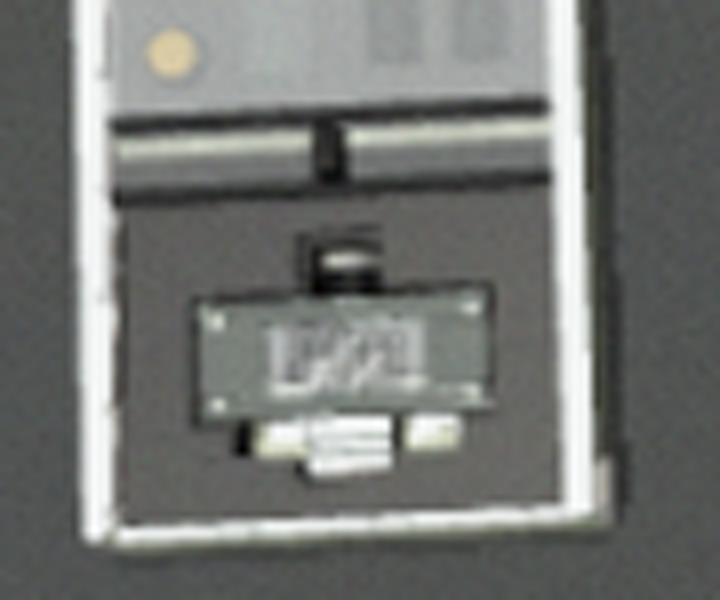

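View pics/cs7.png

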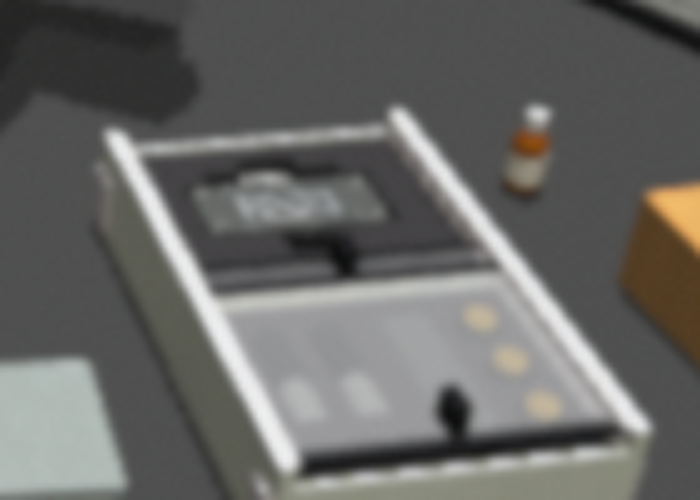

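View pics/top7.png

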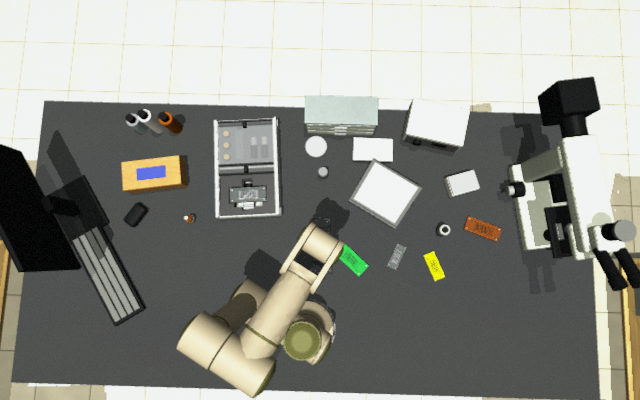

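```bash
python3 - <<'E'
from h import *
a=cv2.imread("pics/top1.png").astype(int);b=cv2.imread("pics/top7.png").astype(int);z=cv2.imread("pics/top0.png").astype(int)
print("cover/pull area diff top1-top7:",abs(a-b)[160:177,215:278].max())
for nm,(x,y,r) in dict(canister=(322,172,8),petri=(316,146,13),slidebox=(373,150,22),bottle=(189,217,7),smallplate=(397,257,12)).items():
    print(nm,abs(z-b)[y-r:y+r,x-r:x+r].mean().round(1))
print("far cover",abs(z-b)[118:160,222:272].mean().round(1)); st()
from bench import hand_in
hand_in()
E
```

```text
cover/pull area diff top1-top7: 11
canister 2.1
petri 1.6
slidebox 1.4
bottle 2.4
smallplate 27.0
far cover 39.1
45.36 [330.4 -59.8 279.9] F [0.2 0.4 0.1] gap 76.1
the job is handed in; nothing more can be done
```

The kit is packed and I handed the job in at about 45 s. The near cover is fully open, the camera is in its deep pocket and the plate lies flat in the recess above it.

- **Cover:** I pinched the pull across y and slid it about 133 mm. I then pinched it along x and pushed to about 20 N to confirm it was at its stop. It hasn't moved since: pixel difference is 11 or less between the pictures just after opening and at the end.
- **Camera:** It touched the pocket floor at the expected height (TCP 18.2 mm) with no side forces on the way in. I let go only after it had touched. The picture afterwards shows it seated.
- **Plate:** I took the dark plate from the panel by its long sides and lowered it until it touched the recess floor (TCP 55.8 mm). Both views show it flat inside the recess outline.
- **Everything else:** The canister, petri dish, slide box and oil bottle show no change between the first and last pictures.

These checks disagreed or were inconclusive:
- **Camera calibration:** The overhead camera read about 2 mm off in y and 1 mm in x compared with touch, so I corrected for it.
- **Panel height:** The light panel face was about 2 mm lower than I assumed, found by touch.
- **Plate position in the grip:** The two views differed by about 2 mm along its length, so I aimed between them.
- **Two picture differences:** The small dark plate differed by 27 and the far cover area by 39. I put these down to the arm's shadow having moved and to the near cover now showing under the far one, but did not check either further. The far cover's edge looked the same in the pictures.

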